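# Strip a wound reel off the spindle and slide it onto the rest

### The arm

A 7-joint arm with a two-finger parallel gripper is mounted at the origin on the work surface. World frame = base frame: x ahead of the robot, y to its left, z up, the work surface at z = 0. Lengths are in mm, angles in rad, forces in N, time in s.
With the tool pointing down it reaches from about 400 to 875 mm from the base axis. Payload 4.4 kg.
Tool frame: the origin (TCP) lies midway between the tips of the shut fingers; the grasp point (between the pads) lies 19 mm behind it; z points along the fingers, y is the line along which they close (so a half turn about z gives the same grasp; the last joint's range is limited). The gripper opens to 85 mm and grips with 20 to 120 N. Pads are 22 mm wide; open, the fingers measure 114 mm over their backs; the gripper's body (76 mm by 85 mm) begins 54 mm behind the grasp point. The pads swing forward as they close: fully open they stand 13 mm farther back than shut.
Start: joints at [-1.411, 0.628, 0.038, 1.517, -0.027, 0.996, -0.02], TCP at [145.5, 633.52, 231.313] pointing down, gripper open.
Joint ranges: [-3.06, 3.06], [-0.37, 2.12], [-1.25, 1.32], [0.18, 2.47], [-1.1, 4.24], [0.23, 1.98], [-2.94, 2.94]. Speed limits (rad/s): [2.57, 2.57, 3.14, 3.14, 3.14, 3.14, 3.14].

### API

Orientations are given as [roll, pitch, yaw] about the fixed x, y, z axes, in that order (R = Rz(yaw) Ry(pitch) Rx(roll)).
In Python, from cell import ctrl gives the robot as it stands.
- The arm moves only by the shell command python3 -m crank 'ROWS' [OPENING]. ROWS is JSON, a list that holds one entry, the list of rows, each a list of 4 numbers: the shift along the tool's x, y, z normalised to -1 to 1, where 1 is 2.5 cm, then the turn about the tool's z normalised to -1 to 1, where 1 is 0.08 rad. In form: [[[dx, dy, dz, turn], ...]]. A call has 1 to 12 rows; each row shifts and turns the commanded pose from where the row before left it, along the tool's axes as they then stand; what a row does not reach is not made up. A row lasts 1/12 s, in which the tool goes at most 41.7 mm and 7.16 degrees, less where a joint would pass 70% of its speed; a pose out of reach is approached as far as the arm can. A call with a number of a shift or a turn outside -1 to 1 is refused whole. A call with a gripper value outside its range is refused whole. OPENING is the closure, from -1 (fully open) to 1 (shut), set as the call begins (- or left out, the last holds). The fingers move at their own pace and stop on an object; the grip force is fixed at half the most. Time passes only in rows, so rows that do not move let the fingers close. It gives the time, the measured TCP pose, the force, the opening and the grip force at its end, in the units of the state.
- ctrl.read_state(): the state, without advancing time (a new reading comes with each control period).
- ctrl.get_image(name): name is "scene" or "top" or "wrist"; returns a dict with "img" (400x640x3 uint8, red, green, blue), "intrinsics" (3x3 intrinsics, pixels), "extrinsics" (4x4, takes a point from camera to world coordinates). Camera axes: x right, y up, looking along -z (the intrinsics and any distortion apply to the point x, -y, -z); pixel columns grow to the right and rows downward; lengths in mm; the calibration is good to about 2 mm. A picture is of the moment at which its call begins. There is no depth.
- ctrl.finish_job(): hands the job in; it is judged then, once.
Trained networks look in the newest picture that a camera, given by its name, has taken for a name from the list of things; names that differ only in an ending like _2 or _b are one class to them, and where a whole thing is asked for, a point or a joint stands for the part that bears it (a point fixed in the world has none). Each returns a list of dicts, best first, with "confidence" (0 to 1); they miss things now and then, are a little off and sometimes report something else, mostly with a low value. They report only what shows in the picture. A call takes as long as a camera call. They do not tell look-alikes from the thing itself.
- ctrl.find_in(camera, target): "position" ([row, column] in pixels, amid what is visible of it).
- ctrl.trace(camera, target): "mask" (400x640 bool, what is visible of it) and "position" ([row, column] in pixels, amid what is visible of it).
- ctrl.place_of(camera, target): "position" ([row, column] in pixels: a listed point, or the origin of a listed thing).
The state is a dict: "clock": time; "qpos": joint angles; "qd": joint speeds; "tau": joint torques, N m; "eef_pos": TCP position; "tool_rot": TCP orientation; "force": force on the tool from outside, world axes, zero at the start; "torque": the same for the moment, N m; "width": finger opening in mm; "gripper_force": force on a finger pad.
Only numpy, scipy, OpenCV 4.12 (cv2) and the standard library are available. Lean on these libraries where they do the work, as an engineer would, in place of code of your own. Each camera call takes 0.05 s, during which the arm holds its last target. There are 200 camera calls.

### The job

Strip the full cord reel off its spindle: pull the machine's lift plate up by its black knob, all the way to the top, so that the plate carries the reel up clear of the spindle. Then slide the reel sideways off the raised plate onto the wooden rest bench beside it, so that the whole reel lies flat on the bench top with nothing overhanging, and finally push the lift plate fully down again, ready for the next reel. Do not let the reel fall or tip, and leave the loose things around the machine where they are.

Things in the scene. Friction and masses are not known exactly. Their poses are not given: they have to be found in the camera images.
- machine: Reel stripper fixed to the table: grey base 200 x 110 x 30 mm with an upright steel spindle, diameter 14 mm, tip 74 mm above the table. Origin on the spindle axis at table height; z up; its -x points to the knob. The reel's way out is along its +y or -y, to whichever side the wooden rest stands.
- spindle_top (a point): Centre of the spindle's top end, 74 mm above the table.
- lift (a joint): Height of the aluminium lift plate above its lowest position, m: 0 at the bottom (as found), 0.042 at the upper stop. The plate slides straight up and down and stays, by friction, wherever it is left: raising it with the reel takes about 13 N at the knob, pushing it down empty about 5 N (plus 12 N per m/s of speed).
- plate_top (a point): Centre of the lift plate's top face, on the spindle axis; moves with the plate: 40 mm above the table when down, 82 mm when up (8 mm above the spindle tip). Plate 110 x 110 x 8 mm, edges along the machine's x and y, with a 23 mm hole for the spindle; a 34 mm wide tongue on its -x side carries the knob.
- knob_top (a point): Centre of the top of the lift plate's black knob, an upright cylinder of diameter 24 mm and height 42 mm standing on the tongue 107 mm from the spindle axis; its top is 82 mm above the table when the plate is down, 124 mm when up. It moves with the plate.
- reel: Reel wound with dark cord between two white flanges: outer diameter 95 mm (too wide to grip across), height 24 mm, bore 22 mm, flanges 4 mm thick, windings 87 mm across between them; 0.14 to 0.28 kg. Loose. Origin at the centre of its underside, z along its axis (its yaw means nothing). It starts down on the lift plate with the spindle through its bore and 10 mm of spindle showing.
- rest: Wooden rest bench fixed to the table, solid flat top 130 x 130 mm, edges parallel to the machine's, 78 mm above the table (4 mm lower than the raised plate), 5 mm gap to the plate's edge. Origin at the centre of its footprint at table height, 125 mm from the spindle axis, on the machine's +y or -y side; z up.
- pin_tray: Black open tray 120 x 120 x 40 mm fixed to the table on the machine's other side, 125 mm from the spindle axis. Origin under its centre.
- bobbin: Loose small steel bobbin, diameter 22 mm, height 18 mm, in the black tray. Bystander. Origin at the centre of its underside.
- bowl: Loose glass bowl, diameter 84 mm, height 35 mm, with brass rings, on the far side of the table. Bystander. Origin at the centre of its underside.
- cone: Loose cone of grey thread, diameter 56 mm, height 94 mm, on the far side of the table. Bystander. Origin at the centre of its underside.
- scissors: Loose blue-handled scissors, 190 mm long, 12 mm high, lying near the robot on its right. Bystander. Origin near the pivot.
Things that resemble listed ones, but are neither listed nor needed, are in the scene too. Of the things that look like the machine, the largest one is meant.

How it is judged (in metres and radians):
On the way, in this order (a step that is already met when the one before it is completed fails the run):
1. the lift plate is raised to the top (within 3 mm) with the reel on it, stripped off the spindle (value of joint lift above 0.039 m and horizontal distance between reel and spindle_top below 0.02 m and z of reel in the frame of spindle_top above 0.003 m), for 0.2 s.
2. the whole reel lies flat on the rest bench (x of reel in the frame of rest between -0.018 and 0.018 m and y of reel in the frame of rest between -0.018 and 0.018 m and z of reel in the frame of rest between 0.074 and 0.083 m and angle between reel's own z axis and vertical below 0.06 rad and linear speed of reel below 0.02 m/s), for 0.2 s.
At the end, for the whole second after the job is handed in: The reel lies flat and still on the rest bench, its centre within 18 mm of the bench's centre along each edge direction (nothing overhanging), and the lift plate is fully down (within 4 mm) (all of step 2 and value of joint lift below 0.004 m); the robot touches nothing.
It fails at once if the reel falls off the machine or the bench (height (world z) of reel below 0.03 m).
It fails at once if the reel is tipped by more than about 30 degrees (angle between reel's own z axis and vertical above 0.5 rad).
It fails at once if a loose bystander (bobbin, bowl, cone, scissors) is moved by more than 20 mm (distance of any of bobbin, bowl, cone, scissors from where it was at the start of the episode above 0.02 m).
It also fails if it takes over 59 s, if anything falls off the work surface, if the arm or the gripper's body presses on something with over 40 N, if the wrist force passes 120 N, or if a joint passes its speed limit or range.

## Working session

There is one attempt and no reset: what is moved stays moved. The work goes in short steps, Python scripts to look and compute and a shell command to move; the robot and the scene stay as the last step left them, time stands still between calls to the robot, and variables do not carry over. Pictures are saved under pics/ and viewed, at most 10 in all, crops included, and the job is handed in when it is done.

```bash
mkdir -p pics; ls
python3 - <<'E'
from cell import ctrl
import cv2, numpy as np
s=ctrl.read_state(); print({k:np.round(v,3).tolist() for k,v in s.items()})
for c in ("scene","top"):
    d=ctrl.get_image(c); cv2.imwrite(f"pics/{c}0.png",d["img"][:,:,::-1])
    print(c,d["intrinsics"],np.round(d["extrinsics"],3), d.keys())
    for t in ("spindle_top","knob_top","rest","reel","machine","pin_tray","scissors"):
        print(t,[(np.round(r["position"],1).tolist(),round(r["confidence"],2)) for r in ctrl.place_of(c,t)])
E
```

```text
pics
{'clock': 0.0, 'qpos': [-1.411, 0.629, 0.038, 1.518, -0.027, 0.996, -0.02], 'qd': [-0.002, 0.001, 0.001, 0.001, 0.001, 0.001, -0.001], 'tau': [-0.0, -56.34, 1.226, -19.345, 0.011, 0.01, -0.0], 'eef_pos': [145.342, 632.886, 230.361], 'tool_rot': [-3.14, -0.0, 2.916], 'force': [0.755, 1.006, -0.159], 'torque': [-0.017, 0.017, 0.007], 'gripper_force': 0.0, 'width': 85.195}
scene [[371.15565926   0.         320.34107535]
 [  0.         371.15565926 202.41284731]
 [  0.           0.           1.        ]] [[ 7.590000e-01 -3.470000e-01  5.510000e-01  1.025282e+03]
 [ 6.510000e-01  4.160000e-01 -6.350000e-01 -6.609070e+02]
 [-9.000000e-03  8.410000e-01  5.410000e-01  5.696900e+02]
 [ 0.000000e+00  0.000000e+00  0.000000e+00  1.000000e+00]] dict_keys(['img', 'intrinsics', 'extrinsics'])
spindle_top [([205.5, 328.2], 0.85), ([165.6, 332.7], 0.83), ([239.6, 426.2], 0.63)]
knob_top [([186.7, 299.4], 0.97), ([223.8, 396.9], 0.92), ([150.0, 316.3], 0.76)]
rest [([207.2, 360.5], 0.6), ([219.8, 327.3], 0.55)]
reel [([216.9, 330.0], 0.83)]
machine [([231.7, 330.1], 0.9), ([179.1, 334.0], 0.78),
[... 300 characters left out ...]
e+02]
 [-1.000000e+00 -1.800000e-02  1.700000e-02 -7.336300e+01]
 [ 1.400000e-02  1.460000e-01  9.890000e-01  1.223909e+03]
 [ 0.000000e+00  0.000000e+00  0.000000e+00  1.000000e+00]] dict_keys(['img', 'intrinsics', 'extrinsics'])
spindle_top [([101.7, 291.7], 0.95), ([185.2, 308.4], 0.85), ([245.4, 225.5], 0.7), ([187.9, 268.1], 0.64)]
knob_top [([129.2, 287.0], 0.92), ([275.3, 227.7], 0.71), ([221.0, 306.3], 0.56)]
rest [([188.1, 267.1], 0.82), ([184.5, 311.7], 0.68)]
reel [([184.7, 311.4], 0.95)]
machine [([106.3, 290.0], 0.96), ([184.6, 311.9], 0.74), ([245.6, 234.5], 0.7), ([111.2, 231.7], 0.43), ([115.6, 353.6], 0.22)]
pin_tray [([187.6, 354.4], 0.97)]
scissors [([281.3, 418.3], 0.66)]
```

```bash
cat > h.py <<'E'
import numpy as np
from cell import ctrl
def ray(d,rc,z):
    """pixel [row,col] -> world point on the plane at height z"""
    E=d["extrinsics"]; K=d["intrinsics"]
    u=np.linalg.inv(K)@[rc[1],rc[0],1]; v=E[:3,:3]@[u[0],-u[1],-u[2]]
    o=E[:3,3]; return o+v*(z-o[2])/v[2]
def proj(d,p):
    E=d["extrinsics"]; q=E[:3,:3].T@(np.asarray(p,float)-E[:3,3]); u=d["intrinsics"]@[q[0],-q[1],-q[2]]
    return np.array([u[1]/u[2],u[0]/u[2]])
E
python3 - <<'E'
import cv2
for c in("scene","top"):
    a=cv2.imread(f"pics/{c}0.png"); 
    a=a[90:340,130:530] if c=="scene" else a[60:310,150:550]
    cv2.imwrite(f"pics/{c}0c.png",cv2.resize(a,(800,500),interpolation=cv2.INTER_CUBIC))
from h import *
H={"spindle_top":74,"knob_top":82,"rest":0,"reel":40,"machine":0,"pin_tray":0}
for c in("scene","top"):
    d=ctrl.get_image(c)
    for t,z in H.items():
        print(c,t,[(np.round(ray(d,r["position"],z)[:2]).tolist(),round(r["confidence"],2)) for r in ctrl.place_of(c,t)])
E
```

```text
scene spindle_top [([793.0, -50.0], 0.97), ([411.0, 103.0], 0.88), ([552.0, -73.0], 0.77)]
scene knob_top [([451.0, -81.0], 0.98), ([708.0, -50.0], 0.92), ([333.0, 124.0], 0.56)]
scene rest [([555.0, 38.0], 0.66)]
scene reel [([547.0, -72.0], 0.98)]
scene machine [([786.0, -28.0], 0.96), ([543.0, -69.0], 0.66), ([391.0, 136.0], 0.65)]
scene pin_tray [([553.0, -188.0], 0.98)]
top spindle_top [([774.0, -38.0], 0.97), ([551.0, -76.0], 0.78), ([386.0, 138.0], 0.56)]
top knob_top [([693.0, -20.0], 0.86), ([313.0, 150.0], 0.8), ([447.0, -72.0], 0.78)]
top rest [([553.0, 47.0], 0.71)]
top reel [([547.0, -77.0], 0.83)]
top machine [([791.0, -30.0], 0.88), ([397.0, 141.0], 0.85), ([551.0, -74.0], 0.75)]
top pin_tray [([548.0, -196.0], 0.96), ([552.0, -78.0], 0.65), ([286.0, -385.0], 0.27)]
```

View pics/top0c.png

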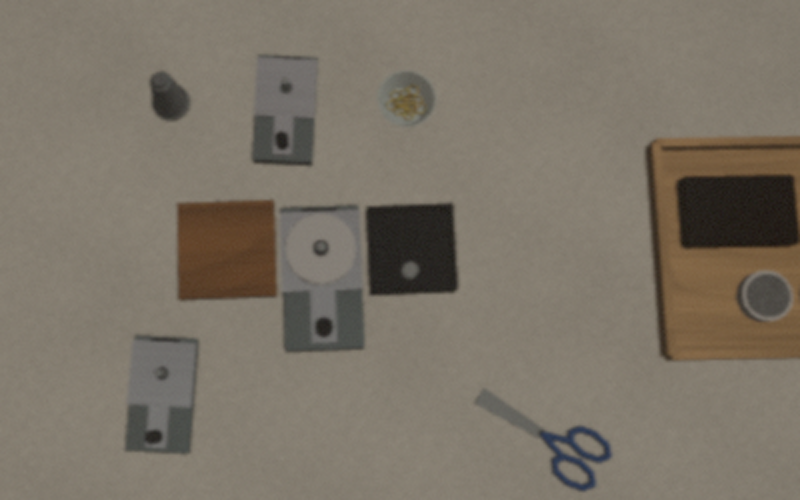

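View pics/scene0c.png

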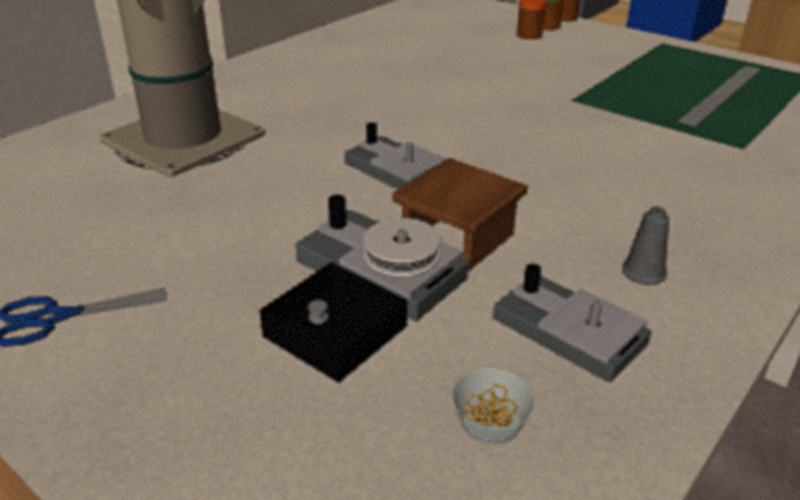

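The top view shows the reel machine in the middle (reel at crop 320,247 → full ≈ row 184, col 311). The bench is on its left, which is +y, and the tray is on its right. The two other machines are smaller and have no reel. Next I'll refine the positions with masks.

Run:
```python
from h import *
import cv2
for c in("top","scene"):
    d=ctrl.get_image(c)
    for t,z in (("reel",64),("rest",78),("pin_tray",40)):
        for r in ctrl.trace(c,t)[:2]:
            m=r["mask"].astype(np.uint8)
            q=cv2.findContours(m,0,2)[0]; q=max(q,key=cv2.contourArea)[:,0,:]
            w=np.array([ray(d,[p[1],p[0]],z)[:2] for p in q],np.float32)
            (cx,cy),(a,b),th=cv2.minAreaRect(w)
            print(c,t,round(r["confidence"],2),m.sum(),"rect",np.round([cx,cy,a,b,th],1),"circ",np.round(cv2.fitEllipse(w)[0],1))
    for t,z in (("knob_top",82),("spindle_top",74),("reel",40)):
        ps=[ray(d,r["position"],z)[:2] for r in ctrl.place_of(c,t)]
        print(c,t,[np.round(p,1).tolist() for p in ps if abs(p[1]+75)<25 and p[0]<600])
```

```text
top reel 0.69 932 rect [548.8 -74.   88.5  95.1  89. ] circ [550.1 -73.7]
top reel 0.33 2398 rect [5.510e+02 5.140e+01 1.325e+02 1.308e+02 3.000e-01] circ [550.1  63.1]
top rest 0.71 2412 rect [5.486e+02 4.990e+01 1.310e+02 1.292e+02 3.000e-01] circ [547.4  59.7]
top rest 0.17 41 rect [ 515.8 -190.8   15.9   16.2   88.2] circ [ 515.8 -190.8]
top pin_tray 0.59 2073 rect [ 552.6 -197.6  131.   126.8    1.5] circ [ 551.  -196.9]
top knob_top [[443.6, -77.9]]
top spindle_top [[553.6, -83.4], [438.0, -75.2], [543.5, -71.0]]
top reel [[547.2, -75.2]]
scene reel 0.73 889 rect [558.3 -85.   90.8 119.7  39.9] circ [557.6 -85.9]
scene rest 0.97 1918 rect [572.3  16.1 175.  204.7   1.2] circ [571.   27.5]
scene pin_tray 0.97 2717 rect [ 564.7 -212.   151.8  151.4    1.6] circ [ 567.5 -213. ]
scene knob_top [[446.7, -76.4]]
scene spindle_top [[553.3, -81.9]]
scene reel [[549.0, -80.0]]
```

```bash
python3 -m crank '[[[-1,0,0,-1],[-1,0,0,-1],[-1,0,0,-0.8],[-1,1,0,0],[-1,1,0,0],[-1,1,0,0],[-1,1,0,0],[-1,1,0,0],[-1,1,0,0],[-1,1,0,0],[-1,1,0,0],[-1,1,0,0]]]' -1
```

```text
clock: 3.2
eef_pos: [417.0, 813.3, 224.6]
tool_rot: [3.121, 0.001, 3.138]
force: [32.1, 70.5, 17.0]
width: 85.4
gripper_force: 0.0
```

Sign slip: at yaw π, tool +y is world +y, so the arm went to the edge of its reach. I'll go back toward −y.

```bash
python3 -m crank '[[[0,-1,0,0],[0,-1,0,0],[0,-1,0,0],[0,-1,0,0],[0,-1,0,0],[0,-1,0,0],[0,-1,0,0],[0,-1,0,0],[0,-1,0,0],[0,-1,0,0],[0,-1,0,0],[0,-1,0,0]]]' -1; python3 -m crank '[[[0,-1,0,0],[0,-1,0,0],[0,-1,0,0],[0,-1,0,0],[0,-1,0,0],[0,-1,0,0],[0,-1,0,0],[0,-1,0,0],[0,-1,0,0],[0,-1,0,0],[0,-1,0,0],[0,-1,0,0]]]'
```

```text
clock: 4.2
eef_pos: [418.1, 525.1, 221.5]
tool_rot: [3.122, 0.008, 3.134]
force: [0.8, 0.7, -0.7]
width: 85.8
gripper_force: 0.0
clock: 5.2
eef_pos: [416.1, 225.4, 215.9]
tool_rot: [3.122, 0.009, 3.135]
force: [0.5, 0.5, -0.0]
width: 85.2
gripper_force: 0.0
```

```bash
python3 -m crank '[[[-0.2,-1,0,0],[-0.2,-1,0,0],[-0.2,-1,0,0],[-0.2,-1,0,0],[-0.2,-1,0,0],[-0.2,-1,0,0],[0,-1,0,0],[0,-1,0,0],[0,-1,0,0],[0,-1,0,0],[0,-1,0,0],[0,-1,0,0]]]'; python3 -m crank '[[[0,0,0,0],[0,0,0,0]]]'
python3 - <<'E'
from h import *
import cv2
s=ctrl.read_state(); print(s["eef_pos"],s["tool_rot"])
d=ctrl.get_image("wrist"); cv2.imwrite("pics/w1.png",d["img"][:,:,::-1]); print(np.round(d["extrinsics"],2))
for t,z in (("knob_top",82),("spindle_top",74),("reel",40),("rest",0),("pin_tray",0)):
    print(t,[(np.round(r["position"]).tolist(),np.round(ray(d,r["position"],z)[:2],1).tolist(),round(r["confidence"],2)) for r in ctrl.place_of("wrist",t)])
for t,z in (("knob_top",82),("reel",64),("rest",78)):
  for r in ctrl.trace("wrist",t)[:2]:
    m=r["mask"].astype(np.uint8); q=max(cv2.findContours(m,0,2)[0],key=cv2.contourArea)[:,0,:]
    w=np.array([ray(d,[p[1],p[0]],z)[:2] for p in q],np.float32)
    print(t,round(r["confidence"],2),m.sum(),np.round(sum((list(x) if hasattr(x,'__len__') else [x] for x in cv2.minAreaRect(w)),[]),1))
E
```

```text
clock: 6.2
eef_pos: [444.1, -74.9, 210.4]
tool_rot: [3.122, 0.009, 3.134]
force: [0.3, 0.2, -0.5]
width: 85.5
gripper_force: 0.0
clock: 6.37
eef_pos: [444.0, -75.1, 210.3]
tool_rot: [3.123, 0.008, 3.131]
force: [0.5, 0.5, 0.0]
width: 85.5
gripper_force: 0.0
[444.01652488 -75.08196576 210.28902969] [3.12263377 0.00849189 3.13081866]
[[ 1.0000e-02 -9.6000e-01 -2.9000e-01  3.7175e+02]
 [ 1.0000e+00  1.0000e-02 -2.0000e-02 -7.6800e+01]
 [ 2.0000e-02 -2.9000e-01  9.6000e-01  3.5290e+02]
 [ 0.0000e+00  0.0000e+00  0.0000e+00  1.0000e+00]]
knob_top [([27.0, 578.0], [307.7, 136.5], 0.95), ([192.0, 320.0], [442.9, -74.5], 0.79)]
spindle_top [([128.0, 544.0], [387.2, 130.7], 0.7)]
reel [([269.0, 323.0], [546.3, -72.0], 0.71), ([32.0, 20.0], [299.2, -346.2], 0.36)]
rest [([256.0, 414.0], [551.1, 47.3], 0.79)]
pin_tray [([254.0, 415.0], [548.5, 48.3], 0.73), ([262.0, 222.0], [554.7, -201.4], 0.63), ([272.0, 324.0], [572.9, -70.1], 0.39)]
knob_top 0.61 4684 [496.  -74.8 158.4  96.5   1.3]
knob_top 0.58 9139 [360.7 109.3  75.5 122.6  85.9]
reel 0.97 5494 [545.  -72.5  93.5 102.5  76. ]
reel 0.57 7610 [ 533.6 -186.8  123.2  118.4    1.2]
rest 0.76 10439 [539.2  48.3 147.8 134.3   1.5]
```

View pics/w1.png

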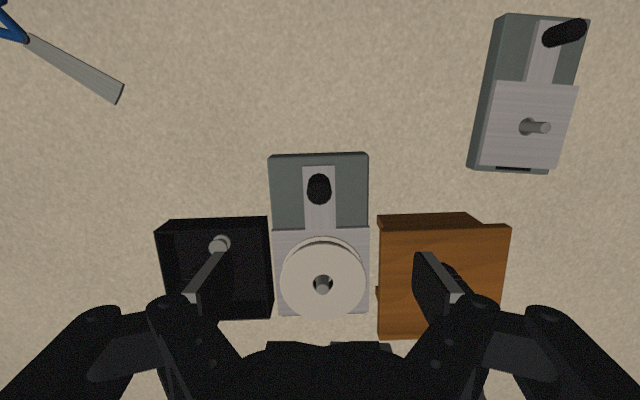

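The wrist view shows the knob at about (row 190, col 319), the reel centred near (322, 283), and the bench to its right in the picture (+y). Everything is consistent: spindle ≈ (549.5, −74), knob ≈ (443, −75.5), bench ≈ (547.5, 50.5), yaw ≈ 1.3°. I'll go down on the knob.

```bash
python3 -m crank '[[[0.08,-0.16,0.5,-0.4],[0,0,0.9,0],[0,0,0.9,0],[0,0,0.9,0],[0,0,0.9,0],[0,0,0.9,0],[0,0,0.6,0],[0,0,0.4,0],[0,0,0.3,0],[0,0,0,0]]]'; python3 -m crank '[[[0,0,0,0],[0,0,0,0],[0,0,0,0],[0,0,0,0],[0,0,0,0],[0,0,0,0],[0,0,0,0],[0,0,0,0]]]' 1
```

```text
clock: 7.65
eef_pos: [442.6, -74.4, 51.4]
tool_rot: [3.122, 0.007, -3.117]
force: [0.6, 0.9, 0.1]
width: 85.7
gripper_force: 0.0
clock: 8.32
eef_pos: [443.7, -76.3, 53.4]
tool_rot: [3.125, 0.011, -3.118]
force: [-1.3, -3.0, 6.2]
width: 22.2
gripper_force: 58.4
```

```bash
python3 -m crank '[[[0,0,-0.1,0],[0,0,-0.2,0],[0,0,-0.2,0],[0,0,-0.2,0],[0,0,-0.2,0],[0,0,-0.2,0],[0,0,-0.2,0],[0,0,-0.2,0],[0,0,-0.1,0],[0,0,-0.1,0],[0,0,0,0],[0,0,0,0]]]'
python3 - <<'E'
from h import *
import cv2
for c,z in(("top",106),("scene",106)):
    d=ctrl.get_image(c); cv2.imwrite(f"pics/{c}1.png",cv2.resize(d["img"][120:270,220:420,::-1],(800,600)))
    for t,z in(("reel",82),("knob_top",124)):
        print(c,t,[np.round(ray(d,r["position"],z)[:2],1).tolist() for r in ctrl.place_of(c,t)])
E
```

```text
clock: 9.32
eef_pos: [443.7, -76.2, 95.5]
tool_rot: [3.124, 0.011, -3.117]
force: [2.6, -5.2, -4.1]
width: 21.9
gripper_force: 60.2
top reel [[547.5, -71.9]]
top knob_top [[685.4, -24.6]]
scene reel [[541.7, -67.0], [555.3, -75.0]]
scene knob_top [[440.9, -71.5], [743.5, -101.1], [391.3, 51.4], [639.8, -297.3]]
```

View pics/scene1.png

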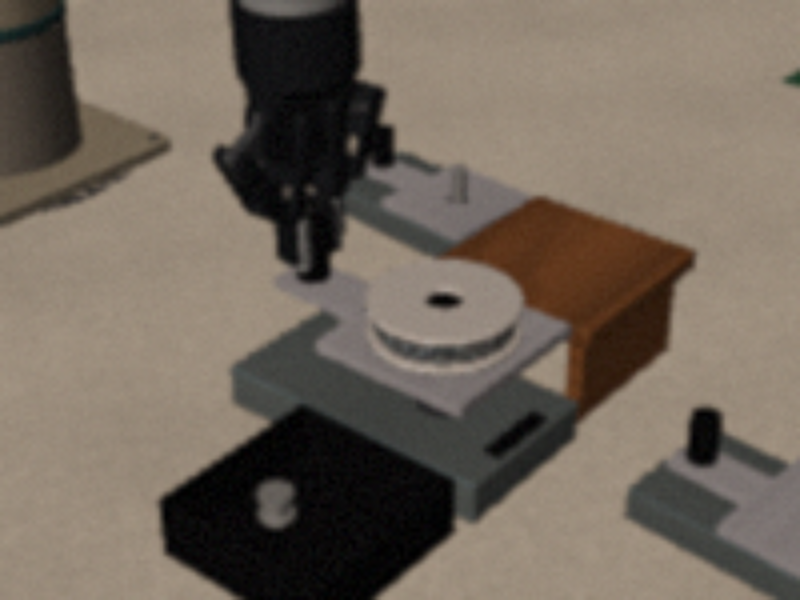

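The plate is raised (TCP rose 42.1 mm) and the reel sits above the spindle with its bore empty. I'll nudge up a bit more to confirm the stop.

```bash
python3 -m crank '[[[0,0,-0.1,0],[0,0,0,0],[0,0,0,0],[0,0,0,0]]]';  python3 - <<'E'
from h import *
s=ctrl.read_state(); print(s["qpos"].round(2) if hasattr(s["qpos"],"round") else s["qpos"])
E
python3 -m crank '[[[0,0,0,0],[0,0,0,0],[0,0,0,0],[0,0,0,0],[0,0,0,0],[0,0,0,0],[0,0,0,0],[0,0,0,0]]]' -1;  python3 -m crank '[[[0,0,-0.5,0],[0,0,-0.8,0],[0,0,-0.8,0],[0,0,-0.8,0],[0,0,-0.5,0],[0,0,0,0]]]'
```

```text
clock: 9.95
eef_pos: [443.7, -76.2, 95.9]
tool_rot: [3.124, 0.009, -3.117]
force: [8.0, -5.3, -32.2]
width: 22.1
gripper_force: 64.9
[ 0.03  0.59  0.13  2.19 -0.25  0.37  1.97]
clock: 10.62
eef_pos: [442.9, -75.5, 97.7]
tool_rot: [3.123, 0.009, -3.117]
force: [-0.6, -0.5, -0.8]
width: 85.5
gripper_force: 0.0
clock: 11.12
eef_pos: [443.7, -77.5, 184.8]
tool_rot: [3.123, 0.014, -3.117]
force: [0.4, 0.1, 0.5]
width: 85.1
gripper_force: 0.0
```

At the stop (32 N), released and clear. Now I'll turn the tool 90° so the two fingers can cradle the reel from the tray side.

```bash
python3 -m crank '[[[0,0,0,-1],[0,0,0,-1],[0,0,0,-1],[0,0,0,-1],[0,0,0,-1],[0,0,0,-1],[0,0,0,-1],[0,0,0,-1],[0,0,0,-1],[0,0,0,-1],[0,0,0,-1],[0,0,0,-1]]]' -0.2;python3 -m crank '[[[0,0,0,-1],[0,0,0,-1],[0,0,0,-1],[0,0,0,-1],[0,0,0,-1],[0,0,0,-1],[0,0,0,-1],[0,0,0,-0.6],[0,0,0,0]]]'
python3 - <<'E'
from h import *
s=ctrl.read_state(); print(np.round(s["qpos"],2))
from scipy.spatial.transform import Rotation as R
M=R.from_euler("xyz",s["tool_rot"]).as_matrix(); p=np.array(s["eef_pos"])
sp=np.array([549.5,-74]); u=np.array([np.cos(.022),np.sin(.022)]); v=np.array([-u[1],u[0]])
for n,t in (("hover",[*(sp-v*95),180]),("down",[*(sp-v*95),88])): print(n,np.round(t,1),np.round(M.T@(np.array(t)-p)/25,2))
print(M.round(3))
E
```

```text
clock: 12.12
eef_pos: [441.6, -77.0, 181.7]
tool_rot: [3.136, 0.02, -2.153]
force: [0.6, -1.0, -0.3]
width: 51.5
gripper_force: 0.0
clock: 12.87
eef_pos: [441.6, -77.1, 181.7]
tool_rot: [-3.134, 0.021, -1.548]
force: [0.8, -1.1, -0.8]
width: 51.2
gripper_force: 0.0
[ 0.5   0.46 -0.51  2.11  0.33  0.65  2.93]
hover [ 551.6 -169.   180. ] [ 3.78 -4.31  0.02]
down [ 551.6 -169.    88. ] [ 3.86 -4.29  3.7 ]
[[ 0.023 -1.     0.007]
 [-1.    -0.023  0.021]
 [-0.021 -0.007 -1.   ]]
```

Joint 7 is almost at its limit, so I'll use the other half-turn (same grasp line): yaw +π/2.

```bash
R='python3 -m crank'; python3 -m crank '[[[0,0,0,1],[0,0,0,1],[0,0,0,1],[0,0,0,1],[0,0,0,1],[0,0,0,1],[0,0,0,1],[0,0,0,1],[0,0,0,1],[0,0,0,1],[0,0,0,1],[0,0,0,1]]]' >/dev/null; python3 -m crank '[[[0,0,0,1],[0,0,0,1],[0,0,0,1],[0,0,0,1],[0,0,0,1],[0,0,0,1],[0,0,0,1],[0,0,0,1],[0,0,0,1],[0,0,0,1],[0,0,0,1],[0,0,0,1]]]' ; python3 -m crank '[[[0,0,0,1],[0,0,0,1],[0,0,0,1],[0,0,0,1],[0,0,0,1],[0,0,0,1],[0,0,0,1],[0,0,0,1],[0,0,0,1],[0,0,0,1],[0,0,0,1],[0,0,0,1]]]' >/dev/null; python3 -m crank '[[[0,0,0,1],[0,0,0,1],[0,0,0,1],[0,0,0,0.3],[0,0,0,0]]]'
cat > plan.py <<'E'
from h import *
from scipy.spatial.transform import Rotation as R
s=ctrl.read_state(); print(np.round(s["qpos"],2),np.round(s["eef_pos"],1),np.round(s["tool_rot"],3))
M=R.from_euler("xyz",s["tool_rot"]).as_matrix(); p=np.array(s["eef_pos"])
sp=np.array([549.5,-74]); u=np.array([np.cos(.022),np.sin(.022)]); v=np.array([-u[1],u[0]])
def to(n,x,y,z):
    "machine-frame target -> tool shift in row units"
    t=np.array([*(sp+u*x+v*y),z]); print(n,np.round(t,1),np.round(M.T@(t-p)/25,2))
E
python3 -c "
from plan import *
to('hover',0,-95,180);to('down',0,-95,88);to('end',0,85,88)"
```

```text
clock: 14.87
eef_pos: [442.0, -77.0, 182.2]
tool_rot: [3.121, 0.001, 2.809]
force: [0.9, 0.2, -0.0]
width: 51.2
gripper_force: 0.0
clock: 16.28
eef_pos: [442.1, -77.1, 182.3]
tool_rot: [3.133, -0.019, 1.59]
force: [-0.6, 0.4, -0.5]
width: 51.4
gripper_force: 0.0
[-0.17  0.45  0.41  2.12 -0.34  0.62  0.5 ] [442.1 -77.1 182.3] [ 3.133 -0.019  1.59 ]
hover [ 551.6 -169.   180. ] [-3.76  4.31  0.06]
down [ 551.6 -169.    88. ] [-3.83  4.28  3.74]
end [547.6  11.   88. ] [3.37 4.26 3.87]
```

```bash
python3 -m crank '[[[-0.75,0.86,0,0],[-0.75,0.86,0,0],[-0.75,0.86,0,0],[-0.75,0.86,0,0],[-0.75,0.86,0,0],[0,0,0.8,0],[0,0,0.8,0],[0,0,0.8,0],[0,0,0.8,0],[0,0,0.45,0],[0,0,0,0]]]'
python3 - <<'E'
from plan import *
import cv2
to('down',0,-95,88);to('end',0,85,88)
for c in ("top","wrist"):
    d=ctrl.get_image(c)
    for r in ctrl.place_of(c,"reel"): print(c,np.round(ray(d,r["position"],82)[:2],1),round(r["confidence"],2))
    for r in ctrl.trace(c,"reel")[:1]:
        q=max(cv2.findContours(r["mask"].astype(np.uint8),0,2)[0],key=cv2.contourArea)[:,0,:]
        w=np.array([ray(d,[p[1],p[0]],106)[:2] for p in q],np.float32); print(cv2.minAreaRect(w),cv2.fitEllipse(w)[0])
d=ctrl.get_image("wrist"); cv2.imwrite("pics/w2.png",d["img"][:,:,::-1])
E
```

```text
clock: 17.2
eef_pos: [550.5, -166.3, 88.0]
tool_rot: [3.137, -0.021, 1.591]
force: [-0.2, 0.4, 0.3]
width: 51.2
gripper_force: 0.0
[ 0.06  0.74  0.32  1.85 -0.42  0.61  0.66] [ 550.5 -166.3   88. ] [ 3.137 -0.021  1.591]
down [ 551.6 -169.    88. ] [-0.11  0.04 -0.  ]
end [547.6  11.   88. ] [7.09 0.03 0.15]
((550.0369262695312, -88.00786590576172), (93.85578155517578, 65.07884216308594), 1.3858376741409302) (549.5757446289062, -73.46238708496094)
```

View pics/w2.png

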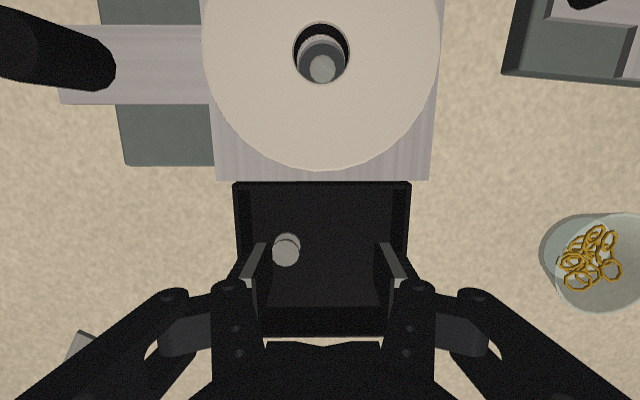

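The fingers are centred behind the reel (reel centre at col 321, fingers symmetric about it), and the bore is clear above the spindle. I'll push in slowly, correcting for the small tool tilt.

```bash
python3 -m crank '[[[0,0,0.16,0],[0.35,0,0.01,0],[0.35,0,0.01,0],[0.35,0,0.01,0],[0.3,0,0.01,0],[0.2,0,0,0],[0.2,0,0.01,0],[0.2,0,0,0],[0.2,0,0.01,0],[0.2,0,0,0],[0.2,0,0.01,0],[0.2,0,0,0]]]'
python3 - <<'E'
from plan import *
import cv2
to('end',0,74,84)
d=ctrl.get_image("top")
for r in ctrl.place_of("top","reel"): print(np.round(ray(d,r["position"],82)[:2],1),round(r["confidence"],2))
E
```

```text
clock: 18.55
eef_pos: [551.0, -98.2, 86.1]
tool_rot: [3.133, -0.019, 1.59]
force: [-0.1, -1.1, -0.3]
width: 51.0
gripper_force: 0.6
[-0.07  0.73  0.32  1.91 -0.44  0.57  0.57] [551.  -98.2  86.1] [ 3.133 -0.019  1.59 ]
end [547.9  -0.   84. ] [ 3.93 -0.05  0.16]
[ 509. -182.] 0.36
```

```bash
python3 -m crank '[[[0.22,0,0.04,0],[0.22,0,0.04,0],[0.22,0,0.01,0],[0.22,0,0,0],[0.22,0,0.01,0],[0.22,0,0,0],[0.22,0,0.01,0],[0.22,0,0,0],[0.22,0,0.01,0],[0.22,0,0,0],[0.22,0,0.01,0],[0.22,0,0,0]]]'
python3 - <<'E'
from plan import *
import cv2
to('end',0,74,84)
for c in ("top","scene","wrist"):
    d=ctrl.get_image(c)
    for r in ctrl.place_of(c,"reel"): print(c,np.round(ray(d,r["position"],80)[:2],1),round(r["confidence"],2))
    if c!="top": cv2.imwrite(f"pics/{c}3.png",d["img"][:,:,::-1])
a=cv2.imread("pics/wrist3.png"); b=cv2.imread("pics/scene3.png")[110:260,240:440]
cv2.imwrite("pics/m3.png",np.vstack([cv2.resize(a,(480,300)),cv2.resize(b,(480,300))]))
E
```

```text
clock: 19.65
eef_pos: [549.5, -31.5, 83.9]
tool_rot: [3.133, -0.019, 1.591]
force: [-0.5, -1.3, -1.2]
width: 51.1
gripper_force: 0.5
[-0.19  0.72  0.33  1.93 -0.46  0.55  0.48] [549.5 -31.5  83.9] [ 3.133 -0.019  1.591]
end [547.9  -0.   84. ] [ 1.26 -0.04  0.02]
top [545.4  16.7] 0.4
scene [542.   13.7] 0.84
scene [ 382.1 -413.7] 0.74
```

View pics/m3.png

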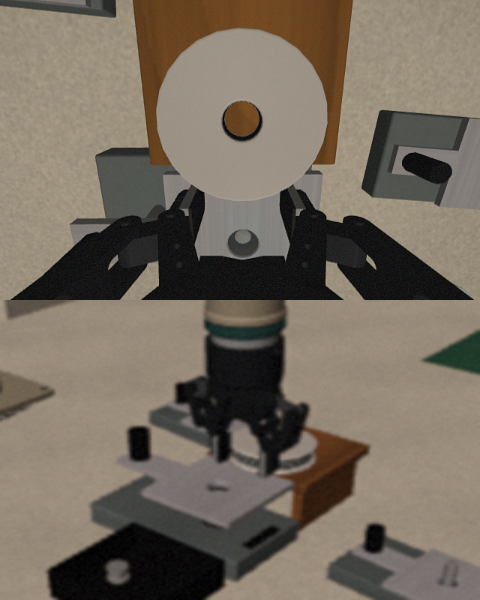

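The wrist view shows the reel cradled between the fingers and now mostly on the bench, about 49 mm ahead of the TCP. Roughly 32 mm is left.

```bash
python3 -m crank '[[[0.2,0,0.01,0],[0.2,0,0,0],[0.2,0,0.01,0],[0.2,0,0,0],[0.2,0,0.01,0],[0.15,0,0,0],[0.1,0,0,0],[0.05,0,0,0],[0,0,0,0]]]'
python3 - <<'E'
from plan import *
import cv2
to('end',0,74,84)
for c in ("top","wrist"):
    d=ctrl.get_image(c)
    for r in ctrl.place_of(c,"reel"): print(c,np.round(ray(d,r["position"],78)[:2],1),round(r["confidence"],2))
    for t,z in (("reel",102),("rest",78)):
      for r in ctrl.trace(c,t)[:1]:
        q=max(cv2.findContours(r["mask"].astype(np.uint8),0,2)[0],key=cv2.contourArea)[:,0,:]
        w=np.array([ray(d,[p[1],p[0]],z)[:2] for p in q],np.float32); print(c,t,cv2.minAreaRect(w))
    cv2.imwrite(f"pics/{c}4.png",d["img"][:,:,::-1])
E
```

```text
clock: 20.7
eef_pos: [549.0, 0.9, 83.9]
tool_rot: [3.133, -0.019, 1.591]
force: [0.4, -0.2, -0.8]
width: 51.3
gripper_force: 0.0
[-0.26  0.72  0.34  1.94 -0.47  0.55  0.43] [549.    0.9  83.9] [ 3.133 -0.019  1.591]
end [547.9  -0.   84. ] [-0.04 -0.05 -0.01]
top [547.4  52.4] 0.59
top reel ((512.0067749023438, 29.034440994262695), (19.24150848388672, 38.63327407836914), 53.005706787109375)
top rest ((501.35772705078125, 24.804853439331055), (39.887451171875, 81.74466705322266), 4.706161975860596)
wrist reel ((547.275390625, 50.86084747314453), (93.55178833007812, 93.62622833251953), 63.0032958984375)
wrist rest ((548.2435913085938, 51.06669616699219), (130.2073211669922, 129.24771118164062), 1.1293725967407227)
```

View pics/wrist4.png

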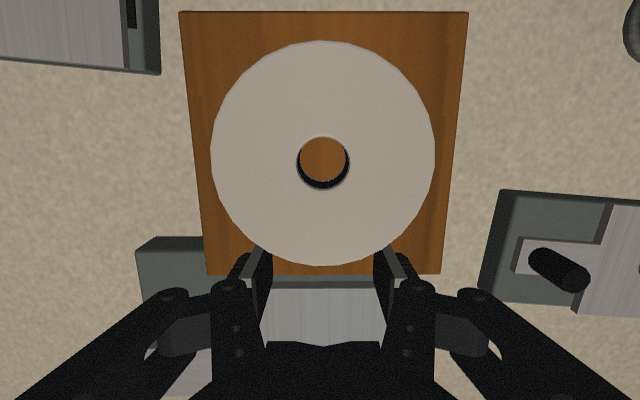

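The reel lies centred on the bench (measured 547.3, 50.9 against bench 548.2, 51.1; disc at pixel 322,152 inside the bench outline). I'll back off, rise, close and go over the knob.

```bash
python3 -m crank '[[[-0.3,0,0,0],[-0.5,0,0,0],[-0.5,0,0,0],[-0.3,0,-0.4,0],[0,0,-0.8,0],[0,0,-0.8,0],[0,0,-0.8,0],[0,0,-0.4,0],[0,0,0,0]]]'; python3 -m crank '[[[0,0,0,0],[0,0,0,0],[0,0,0,0],[0,0,0,0],[0,0,0,0]]]' 1; python3 -c "
from plan import *
to('knob',-107,0,150)"
```

```text
clock: 21.85
eef_pos: [550.7, -42.6, 165.8]
tool_rot: [3.128, -0.018, 1.589]
force: [1.3, -0.4, -0.0]
width: 51.0
gripper_force: 0.0
clock: 22.27
eef_pos: [548.7, -41.2, 162.3]
tool_rot: [3.135, -0.019, 1.59]
force: [-0.3, -0.4, -0.3]
width: 0.3
gripper_force: 0.0
[-0.23  0.61  0.41  1.88 -0.39  0.72  0.43] [548.7 -41.2 162.3] [ 3.135 -0.019  1.59 ]
knob [442.5 -76.4 150. ] [-1.33 -4.28  0.44]
```

```bash
python3 -m crank '[[[-0.27,-0.86,0,0],[-0.27,-0.86,0,0],[-0.27,-0.86,0,0],[-0.27,-0.86,0,0],[-0.25,-0.84,0,0],[0,0,0.5,0],[0,0,0.5,0],[0,0,0.2,0],[0,0,0,0]]]'; python3 -c "
from plan import *
to('knob',-107,0,82)"
```

```text
clock: 23.02
eef_pos: [442.4, -75.8, 130.6]
tool_rot: [3.135, -0.019, 1.59]
force: [-1.3, -0.3, -0.2]
width: 0.2
gripper_force: 0.0
[-0.12  0.54  0.35  2.17 -0.43  0.49  0.59] [442.4 -75.8 130.6] [ 3.135 -0.019  1.59 ]
knob [442.5 -76.4  82. ] [-0.06 -0.01  1.94]
```

```bash
python3 -m crank '[[[0,0,0.2,0],[0,0,0.2,0],[0,0,0.2,0],[0,0,0.2,0],[0,0,0.2,0],[0,0,0.2,0],[0,0,0.2,0],[0,0,0.2,0],[0,0,0.2,0],[0,0,0.1,0],[0,0,0,0],[0,0,0,0]]]'
```

```text
clock: 24.02
eef_pos: [443.5, -74.9, 84.0]
tool_rot: [3.133, -0.019, 1.591]
force: [0.1, 0.3, -0.4]
width: -0.0
gripper_force: 0.0
```

```bash
python3 -m crank '[[[0,0,0.1,0],[0,0,0.1,0]]]'; python3 -m crank '[[[0,0,0.05,0],[0,0,0,0],[0,0,0,0]]]'
python3 - <<'E'
from plan import *
import cv2
d=ctrl.get_image("scene"); cv2.imwrite("pics/s5.png",cv2.resize(d["img"][110:260,240:440,::-1],(800,600)))
E
```

```text
clock: 24.18
eef_pos: [443.5, -74.8, 81.2]
tool_rot: [3.132, -0.021, 1.59]
force: [-12.3, 1.8, 72.5]
width: -0.2
gripper_force: 36.1
clock: 24.43
eef_pos: [443.6, -74.8, 81.4]
tool_rot: [3.13, -0.021, 1.59]
force: [-8.9, 0.1, 52.5]
width: -0.0
gripper_force: 26.0
[-0.05  0.63  0.25  2.2  -0.5   0.36  0.65] [443.6 -74.8  81.4] [ 3.13  -0.021  1.59 ]
```

View pics/s5.png

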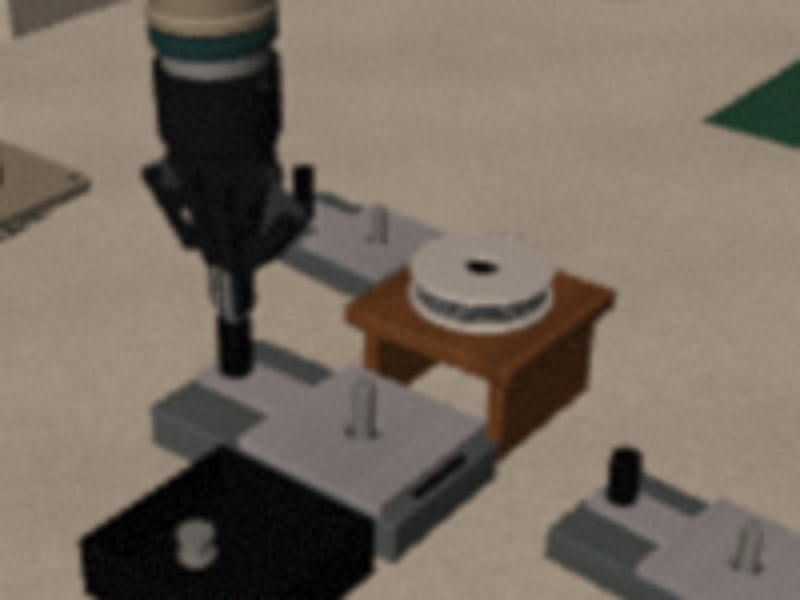

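The plate is fully down: it hit the stop at TCP 81.4 with 50–70 N, and the spindle stands tall again. The reel lies flat on the bench at crop (482, 280). I'll retreat, check and hand in.

```bash
python3 -m crank '[[[0,0,-0.3,0],[0,0,-0.8,0],[0,0,-0.8,0],[0,0,-0.8,0],[0,0,-0.5,0],[0,0,0,0],[0,0,0,0],[0,0,0,0]]]'
python3 - <<'E'
from plan import *
import cv2
for c in("top","scene"):
    d=ctrl.get_image(c)
    print(c,[np.round(ray(d,r["position"],78)[:2],1).tolist() for r in ctrl.place_of(c,"reel")],
      [np.round(ray(d,r["position"],82)[:2],1).tolist() for r in ctrl.place_of(c,"knob_top")])
print(ctrl.finish_job())
E
```

```text
clock: 25.15
eef_pos: [442.5, -76.0, 157.2]
tool_rot: [3.134, -0.019, 1.591]
force: [0.1, 0.7, 0.6]
width: 0.1
gripper_force: 0.0
[-0.16  0.5   0.4   2.15 -0.4   0.56  0.56] [442.5 -76.  157.2] [ 3.134 -0.019  1.591]
top [[548.4, 47.7]] [[699.9, -17.4]]
scene [[548.2, 50.9]] [[352.2, 116.2], [715.0, -41.7], [444.6, -81.3]]
the job is handed in; nothing more can be done
None
```

Job handed in at about 25 s: the reel lies flat on the bench, about 1 mm off centre by the wrist camera, the lift plate is pushed fully down, and the arm is clear; no verdict was returned.

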